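# Stack two keyed bins on the bench scale and tare it

## Task

Put the red bin in the cradle on the scale's pan and the cream bin on top of it, gently and each the right way round so that every lug drops fully into its notch. Then zero the scale: press the yellow key straight down just until its dome clicks, not on to its stop, and let it come up again. Press no other key, and leave everything else on the table where it stands.

Things in the scene. Friction and masses are not known exactly. Their poses are not given: they have to be found in the camera images.
- scale: white bench scale, fixed, 150 (x) x 210 (y) mm, deck 40 mm above the table; origin: centre of its underside. Towards -y a steel pan (120 x 110 mm, top at 46 mm) with a dark cradle; towards +y a dark panel with three round keys (yellow, green, blue, order varies) in a row along x, 70 mm from the origin, 42 mm apart, the middle one at x 0
- cradle (a point): middle of the rim plane of the cradle on the pan (x 0, y -40, z 60 mm in the scale's frame; axes as the scale's): a fixed frame 80 (x) x 52 (y) mm, 14 mm high, walls 6 mm. Rim notches, 9 mm deep, in the middles of its walls: 28 mm wide in the -x end, 16 mm in the +x end, 18 mm in both long sides
- cradle_wide_notch (a point): place in the cradle's wide (-x) notch, 8 mm below the rim, where the underside of a seated bin's wide lug comes to lie
- cradle_narrow_notch (a point): the same in the cradle's narrow (+x) notch
- bin_red_center (a point): centre of the red open bin, 22 mm above its underside: 80 (x) x 52 (y) x 44 mm high, walls 6 mm, 0.08 to 0.17 kg, z up. Stands on lugs 8 mm tall under its wall middles: 24 mm wide at -x, 12 mm at +x, 14 mm at the long sides. Rim notches as the cradle's, so it fits one way: -x end over -x end. Seated, its centre is 14 mm above the cradle's rim plane
- bin_red_wide_lug (a point): middle of the underside of the red bin's wide lug, 37 mm from the bin's centre towards -x and 22 mm below it
- bin_red_wide_notch (a point): place in the red bin's wide notch where the underside of a seated upper bin's wide lug comes to lie: 37 mm from its centre towards -x and 14 mm above it
- bin_red_narrow_lug (a point): middle of the underside of the red bin's narrow lug, 37 mm from the bin's centre towards +x and 22 mm below it
- bin_red_narrow_notch (a point): place in the red bin's narrow notch where the underside of a seated upper bin's narrow lug comes to lie: 37 mm from its centre towards +x and 14 mm above it
- bin_cream_center (a point): centre of the cream open bin, 22 mm above its underside: 80 (x) x 52 (y) x 44 mm high, walls 6 mm, 0.08 to 0.17 kg, z up. Same make, lugs and notches as the red bin. Seated on the red bin its centre is 36 mm above the red one's, -x end over -x end
- bin_cream_wide_lug (a point): middle of the underside of the cream bin's wide lug, 37 mm from the bin's centre towards -x and 22 mm below it
- bin_cream_narrow_lug (a point): middle of the underside of the cream bin's narrow lug, 37 mm from the bin's centre towards +x and 22 mm below it
- key_tare_top (a point): centre of the top face of the yellow tare key, a round dome key 26 mm in diameter (flat top 22 mm), standing 15 mm proud of the deck, top 55 mm above the table at rest; moves down with the key
- key_tare (a joint): travel of the yellow tare key in m, 0 at rest, growing downwards, stop at 0.010. It resists with 1 N at first, rising to a peak of 6 N at 2.4 mm; then the dome gives: the force drops through 4.4 N at 4.5 mm, where the click is made, to 3 N at 6.5 mm, then rises again (6 N at 8.5 mm, 12 N at the stop), which is over-pressing. It springs back when released
- key_unit (a joint): the same for the green unit key, alike but for its colour, in the same row; not to be pressed
- key_power (a joint): the same for the blue power key, alike but for its colour, in the same row; not to be pressed
- bin_grey: grey bin, a third one of the same make and size as the red and cream bins; stays where it is. Origin: centre of its underside (loose bystander)
- tin: round dark teal tin with a lid, 72 mm diameter, 72 mm high; origin: centre of its underside (loose bystander)
- brush_jar: pale jar, 62 mm diameter, 85 mm high, with upright brushes reaching 148 mm; origin: centre of its underside (loose bystander)
- spool: red spool with pale wooden ends, 44 mm diameter, 52 mm high, upright; origin: centre of its underside (loose bystander)
- clamp: small bar clamp lying flat, bar 85 mm along its y, two black jaws reaching 45 mm along its x, 14 mm high; origin: underside, middle of the bar (loose bystander)
- tape: roll of ochre tape lying flat, 54 mm outside, 20 mm high; origin: centre of its underside (loose bystander)
- stapler: red and black stapler, 120 mm along its x, 32 mm wide, 35 mm high; origin: centre of its underside (loose bystander)
- stamp: wooden hand stamp, 50 x 40 mm block with a round knob, 59 mm high; origin: centre of its underside (loose bystander)

How it is judged:
By the outcome, as a careful person would: the job done as asked, in the order asked, and still so for the second after the job is handed in, with the robot touching nothing.
It also fails if it takes over 72 s, if anything falls off the work surface, if the arm or the gripper's body presses on something with over 40 N, if the wrist force passes 120 N, or if a joint passes its speed limit or range.

## Robot

A 6-joint arm with a two-finger parallel gripper is mounted at the origin on the work surface. World frame = base frame: x ahead of the robot, y to its left, z up, the work surface at z = 0. Lengths are in m, angles in rad, forces in N, time in s.
With the tool pointing down it reaches from about 0.3 to 0.875 m from the base axis. Payload 6.4 kg.
Tool frame: the origin (TCP) lies midway between the tips of the shut fingers; the grasp point (between the pads) lies ctrl.grip_depth behind it (ctrl.grip_depth is the distance from the TCP to the grasp point, in m); x points along the fingers, y is the direction in which the jaws open and shut, and the axes are right-handed (so a half turn about x gives the same grasp; the last joint's range is limited). The gripper opens to 85 mm and grips with 20 to 120 N. Pads are 22 mm wide; open, the fingers measure 114 mm over their backs; the gripper's body (76 mm by 85 mm) begins 54 mm behind the grasp point. The pads swing forward as they close: fully open they stand 13 mm farther back than shut.
Start: joints at [-0.206, 0.181, 1.607, -0, 1.354, -0.206], TCP at [0.575, 0, 0.231] pointing down, gripper open.
Joint ranges: [-2.99, 2.99], [-0.89, 2.07], [0.3, 2.58], [-1.14, 4.28], [0, 2.63], [-3.12, 3.12]. Speed limits (rad/s): [2.57, 2.57, 3.01, 3.14, 3.14, 3.14].

## Interface

Orientations are given as a unit quaternion [w, x, y, z].
In Python, from bench import ctrl gives the robot as it stands.
- The arm moves only by the tool carry_out, never from a script. Its argument "motion" is one flat list of numbers, 7 for each row, row after row: the turn, a rotation vector about the tool's x, y, z in degrees, then the shift along the tool's x, y, z in m, then the gripper's target within -1 to 1 (shut at 1, half-way at 0, fully open at -1). A call has 1 to 10 rows; each row shifts and turns the pose as measured when the row begins, along the tool's axes as they then stand; what a row does not reach is not made up. A row lasts 1/10 s, in which the tool goes at most 50 mm and 8.59 degrees, less where a joint would pass 70% of its speed; a pose out of reach is approached as far as the arm can. A call with a gripper value outside its range is refused whole. The fingers move at their own pace and stop on an object; the grip force is fixed at half the most. Time passes only in rows, so rows that do not move let the fingers close. It gives the time, the measured TCP pose, the force and the opening at its end, in the units of the state.
- ctrl.get_obs(): the state, without advancing time (a new reading comes with each control period).
- ctrl.camera(name): name is "scene" or "side" or "wrist"; returns the picture (480x640x3 uint8, blue, green, red); there is no depth.
- ctrl.camera_params(name): a dict with "mtx" (3x3 intrinsics, pixels), "pose" (4x4, takes a point from camera to world coordinates); the wrist camera has in their place "hand_eye" (4x4, takes a point from camera to tool coordinates, whose origin is the TCP and whose axes are the tool frame's). Camera axes: x right, y down, z forward; pixel columns grow to the right and rows downward; lengths in m; the calibration is good to about 2 mm. A picture is of the moment at which its call begins: read the wrist's pose just before it. camera_params takes no time and is no camera call.
- ctrl.hand_in(): hands the job in, once; it reports no verdict.
Trained networks look in the newest picture that a camera, given by its name, has taken for a name from the list of things; names that differ only in an ending like _2 or _b are one class to them, and where a whole thing is asked for, a point or a joint stands for the part that bears it (a point fixed in the world has none). Each returns a list of dicts, best first, with "conf" (0 to 1); they miss things now and then, are a little off and sometimes report something else, mostly with a low value. They report only what shows in the picture. A call takes as long as a camera call.
- ctrl.boxes_of(camera, thing): "point" ([x, y, z] in m, in the coordinates of the camera as it stood for that picture, good to about 4 mm: the middle of the surface that is visible of it).
- ctrl.trace(camera, thing): "pixels" (480x640 bool, what is visible of it).
- ctrl.landmark_of(camera, thing): "point" ([x, y, z] in m, in the coordinates of the camera as it stood for that picture, good to about 4 mm: a listed point, or the origin of a listed thing).
The state is a dict: "time_s": time; "q": joint angles; "dq": joint speeds; "joint_efforts": joint torques, N m; "eef_pos": TCP position; "eef_rot": TCP orientation; "wrist_force": force on the tool from outside, world axes, zero at the start; "torque": the same for the moment, N m; "opening": opening from 0.0 (shut) to 1.0 (fully open).
Only numpy, scipy, OpenCV 4.12 (cv2) and the standard library are available. Lean on these libraries where they do the work, as an engineer would, in place of code of your own. Each camera call takes 0.05 s, during which the arm holds its last target. There are 200 camera calls.

## Working session

There is one attempt and no reset: what is moved stays moved. The work goes in short steps, Python scripts to look and compute and a tool call to move; the robot and the scene stay as the last step left them, time stands still between calls to the robot, and variables do not carry over. Pictures are saved under pics/ and viewed, about 8 in all and at most 12, crops included, and the job is handed in when it is done.

Besides the shell and the picture viewer there is one more tool, called by a JSON object that holds its "name" and its "arguments". carry_out: Moves the arm, as the interface text tells. Its arguments: {"type":"object","properties":{"motion":{"type":"array"}},"required":["motion"]}

```bash
mkdir -p pics; ls; cat > h.py <<'E'
from bench import ctrl
import numpy as np, cv2
from scipy.spatial.transform import Rotation as R
def tool():
    o=ctrl.get_obs(); T=np.eye(4); w,x,y,z=o["eef_rot"]
    T[:3,:3]=R.from_quat([x,y,z,w]).as_matrix(); T[:3,3]=o["eef_pos"]; return T
def cam(n):
    p=ctrl.camera_params(n)
    return np.array(p["mtx"]), (np.array(p["pose"]) if "pose" in p else tool()@np.array(p["hand_eye"]))
def shot(n,f=None):
    K,P=cam(n); im=ctrl.camera(n)
    if f: cv2.imwrite("pics/"+f,im)
    return K,P,im
def lm(n,t,P,f="landmark_of",k=2):
    return [(round(d["conf"],2),np.round((P@np.r_[d["point"],1])[:3],4)) for d in getattr(ctrl,f)(n,t)[:k]]
def ray(K,P,uv,z):
    d=P[:3,:3]@np.linalg.solve(K,[uv[0],uv[1],1]); return P[:3,3]+d*(z-P[2,3])/d[2]
E
python3 - <<'E'
from h import *
o=ctrl.get_obs(); print(o["time_s"],o["eef_pos"],o["eef_rot"],o["opening"],ctrl.grip_depth)
ims=[]
for n in ("scene","side"):
    K,P,im=shot(n,n+"0.png"); print(n,np.round(P,3).tolist())
    for t in "cradle cradle_wide_notch cradle_narrow_notch bin_red_center bin_red_wide_lug bin_red_wide_notch bin_red_narrow_notch bin_cream_center bin_cream_wide_lug bin_cream_narrow_lug key_tare_top scale bin_grey tin brush_jar spool clamp tape stapler stamp".split():
        print(t,lm(n,t,P,k=2))
K,P,im=shot("wrist","w0.png")
E
```

```text
pics
0.0 [5.74453951e-01 1.46457994e-04 2.30381426e-01] [ 0.49948231  0.49965721  0.50052199 -0.50033772] 1.001621429391477 0.0187
scene [[0.32, 0.681, -0.659, 1.271], [0.947, -0.227, 0.225, -0.245], [0.004, -0.696, -0.718, 0.826], [0.0, 0.0, 0.0, 1.0]]
cradle [(0.76, array([ 0.5701, -0.0016,  0.064 ])), (0.32, array([ 0.5036, -0.4976, -0.0024]))]
cradle_wide_notch [(0.71, array([0.5321, 0.0038, 0.049 ]))]
cradle_narrow_notch [(0.79, array([ 0.6061, -0.0062,  0.0547]))]
bin_red_center [(0.81, array([ 0.5889, -0.3187,  0.0227]))]
bin_red_wide_lug [(0.9, array([ 0.5567, -0.3454,  0.0024]))]
bin_red_wide_notch [(0.73, array([ 0.5545, -0.3402,  0.0371])), (0.31, array([ 0.5717, -0.0028,  0.0622]))]
bin_red_narrow_notch [(0.63, array([ 0.6202, -0.2948,  0.0348]))]
bin_cream_center [(0.66, array([0.6132, 0.3277, 0.0266]))]
bin_cream_wide_lug [(0.79, array([ 0.5859,  0.3525, -0.0006]))]
bin_cream_narrow_lug [(0.74, array([0.5858, 0.3509, 0.0007])), (0.61, array([0.6391, 0.3008, 0.0017]))]
key_tare_top [(0.54, array([ 0.6377,  0.305 , -0.0025])), (0.43, array([0.577 , 0.04  , 0.0013]))]
scal
[... 1339 characters left out ...]
 (0.64, array([ 0.5711, -0.0026,  0.0623]))]
bin_cream_narrow_lug [(0.69, array([ 0.6388,  0.2963, -0.0012]))]
key_tare_top [(0.47, array([0.6297, 0.1012, 0.0571]))]
scale [(0.96, array([ 0.5767,  0.041 , -0.0009]))]
bin_grey [(0.72, array([ 4.539e-01,  3.141e-01, -2.000e-04]))]
tin [(0.39, array([0.575 , 0.0412, 0.0008]))]
brush_jar [(0.81, array([ 0.4263,  0.0191, -0.0034])), (0.69, array([4.356e-01, 1.180e-01, 1.000e-04]))]
spool [(0.67, array([ 0.7118,  0.0962, -0.0033]))]
clamp [(0.65, array([6.377e-01, 2.980e-01, 5.000e-04])), (0.63, array([0.4364, 0.1207, 0.0041]))]
tape [(0.62, array([ 0.5294,  0.5007, -0.0048]))]
stapler []
stamp [(0.58, array([ 6.898e-01, -6.040e-02, -5.000e-04]))]
```

View pics/scene0.png

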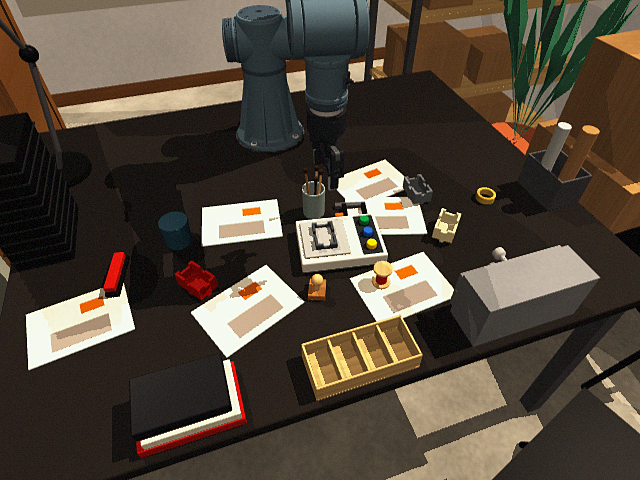

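View pics/w0.png

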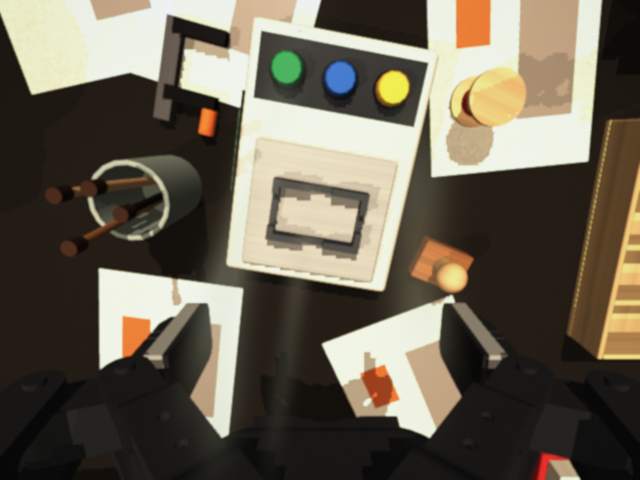

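```bash
python3 - <<'E'
from h import *
p=ctrl.camera_params("wrist"); print(np.round(p["hand_eye"],4).tolist(),np.round(p["mtx"],1).tolist())
K,P,im=shot("wrist")
g={}
for t in ("key_tare","key_unit","key_power"):
    r=ctrl.trace("wrist",t)
    for d in r[:2]:
        v,u=np.nonzero(d["pixels"]); print(t,d["conf"],u.mean(),v.mean(),len(u),ray(K,P,(u.mean(),v.mean()),0.053))
for t in "cradle cradle_wide_notch cradle_narrow_notch key_tare_top scale".split(): print(t,lm("wrist",t,P))
E
```

```text
[[0.0013, -0.2728, 0.9621, -0.1419], [1.0, 0.0012, -0.001, -0.0001], [-0.0009, 0.9621, 0.2728, -0.0699], [0.0, 0.0, 0.0, 1.0]] [[385.5, 0.0, 325.2], [0.0, 385.5, 241.2], [0.0, 0.0, 1.0]]
key_unit 0.63 287.1723800195886 68.86581782566111 1021 [0.54532952 0.11638134 0.053     ]
key_power 0.57 323.93578049868637 159.3188668021613 40346 [0.57349924 0.04846595 0.053     ]
key_power 0.56 340.0827956989247 78.72150537634408 930 [0.58594785 0.1094021  0.053     ]
cradle [(0.74, array([0.5689, 0.0014, 0.0598]))]
cradle_wide_notch [(0.81, array([0.5326, 0.0055, 0.0534]))]
cradle_narrow_notch [(0.58, array([ 0.6026, -0.0066,  0.0483]))]
key_tare_top [(0.61, array([0.6257, 0.1003, 0.0576]))]
scale [(0.76, array([0.5723, 0.0407, 0.0006])), (0.38, array([0.5696, 0.0017, 0.056 ]))]
```

{"name": "carry_out", "arguments": {"motion": [0,0,0,0,0.002,0.046,-1,0,0,0,0,0.002,0.046,-1,0,0,0,0,0.002,0.046,-1,0,0,0,0,0.002,0.046,-1,0,0,0,0,0.002,0.046,-1,0,0,0,0,0.002,0.046,-1,0,0,0,0,0.002,0.046,-1]}}

```text
time_s: 3.3
eef_pos: [0.5917, -0.3259, 0.2316]
eef_rot: [0.503, 0.498, 0.503, -0.496]
wrist_force: [0.2, 0.8, 0.7]
opening: 1.001
```

{"name": "carry_out", "arguments": {"motion": [7.6,0,0,0.008,0,0,-1,7.6,0,0,0.008,0,0,-1,7.6,0,0,0.008,0,0,-1,7.6,0,0,0.008,0,0,-1,7.6,0,0,0.008,0,0,-1,7.6,0,0,0.008,0,0,-1,7.6,0,0,0.008,0,0,-1,0,0,0,0,0,0,-1]}}

```text
time_s: 4.1
eef_pos: [0.5897, -0.3363, 0.1718]
eef_rot: [0.211, 0.675, 0.211, -0.674]
wrist_force: [0.7, -1.1, 0.1]
opening: 0.999
```

```bash
cat >> h.py <<'E'
def st():
    T=tool(); o=ctrl.get_obs(); print("t %.2f"%o["time_s"],"pos",np.round(T[:3,3],4),"psi %.2f"%np.degrees(np.arctan2(T[1,1],T[0,1])),"tilt",np.round(np.degrees(T[:2,0]),2),"F",np.round(o["wrist_force"],1),"op",round(float(o["opening"]),3)); return T
E
python3 - <<'E'
from h import *
st()
K,P,im=shot("wrist","w1.png")
for t in "bin_red_center bin_red_wide_lug bin_red_narrow_lug bin_red_wide_notch bin_red_narrow_notch".split(): print(t,lm("wrist",t,P))
E
```

```text
t 4.10 pos [ 0.5897 -0.3363  0.1718] psi -55.21 tilt [0.08 0.01] F [ 0.7 -1.1  0.1] op 0.999
bin_red_center [(0.93, array([ 0.5867, -0.3181,  0.0247]))]
bin_red_wide_lug [(0.89, array([ 0.5578, -0.3367, -0.001 ]))]
bin_red_narrow_lug [(0.55, array([ 0.6175, -0.2992, -0.0015]))]
bin_red_wide_notch [(0.57, array([ 0.5562, -0.3407,  0.0338]))]
bin_red_narrow_notch [(0.57, array([ 0.6143, -0.2995,  0.0419]))]
```

View pics/w1.png

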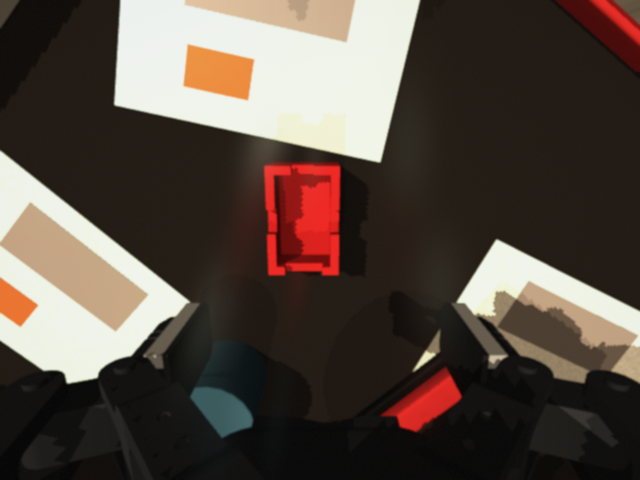

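```bash
cat >> h.py <<'E'
from scipy.optimize import minimize
def hullmask(m):
    c,_=cv2.findContours(m.astype(np.uint8),cv2.RETR_EXTERNAL,cv2.CHAIN_APPROX_NONE)
    h=cv2.convexHull(np.vstack([k for k in c if cv2.contourArea(k)>15])); o=np.zeros(m.shape,np.uint8); cv2.fillConvexPoly(o,h,1); return o
S=4
def model(x,K,P,z0,z1,lug):
    c,s=np.cos(x[2]),np.sin(x[2]); pts=[(a*.040,b*.026,z) for a in(-1,1) for b in(-1,1) for z in(z0,z1)]
    if lug is not None: pts+=[(-.04,.012,lug),(-.04,-.012,lug),(.04,.006,lug),(.04,-.006,lug)]+[(a,b,lug) for a in(-.007,.007) for b in(-.026,.026)]
    p=np.array(pts); w=np.c_[x[0]+c*p[:,0]-s*p[:,1],x[1]+s*p[:,0]+c*p[:,1],p[:,2]]
    q=(w-P[:3,3])@P[:3,:3]@K.T; q=q[:,:2]/q[:,2:]
    return cv2.convexHull(((q+0.5)*S-0.5).astype(np.float32))
def fit(mask,K,P,x0,z0,z1,lug=None):
    big=cv2.resize(hullmask(mask),None,fx=S,fy=S,interpolation=cv2.INTER_LINEAR) if 0 else cv2.resize(hullmask(mask)*255,None,fx=S,fy=S,interpolation=cv2.INTER_LINEAR)>127
    def f(x):
        o=np.zeros(big.shape,np.uint8); cv2.fillConvexPoly(o,np.round(model(x,K,P,z0,z1,lug)*16).astype(np.int32),1,shift=4)
        return (o.astype(bool)^big).sum()/big.sum()
    best=None
    for d in (0,.05,-.05):
        a=np.array(x0)+[0,0,d]; r=minimize(f,a,method="Nelder-Mead",options=dict(initial_simplex=np.vstack([a,a+[.006,0,0],a+[0,.006,0],a+[0,0,.08]]),xatol=1e-5,fatol=1e-5))
        if best is None or r.fun<best.fun: best=r
    return best.x,best.fun
def comp(m,K,P,p,r=70):
    "pixels of m within r px of the projection of world point p"
    q=K@(P[:3,:3].T@(np.array(p)-P[:3,3])); u=q[:2]/q[2]; o=np.zeros(m.shape,np.uint8); cv2.circle(o,tuple(int(i) for i in np.round(u)),r,1,-1); return m&(o>0)
def reds(im): b,g,r=[im[...,i].astype(int) for i in range(3)]; return (r>60)&(r>2.5*g)&(r>2.5*b)
def todo(T,x):
    "world xy target -> tool shifts y,z ; "
    d=T[:3,:3].T@np.array([x[0]-T[0,3],x[1]-T[1,3],0]); return np.round(d,4)
E
python3 - <<'E'
from h import *
im=cv2.imread("pics/w1.png"); K,P=cam("wrist"); T=tool()
m=comp(reds(im),K,P,[.587,-.318,.03],85)
x,f=fit(m,K,P,[.587,-.318,np.radians(35)],.008,.044,0.0)
print(x,np.degrees(x[2]),f,todo(T,x))
E
```

```text
[ 0.58643337 -0.31996567  0.62093568] 35.57699385527316 0.05326652898571803 [-0.0001 -0.0164 -0.0062]
```

{"name": "carry_out", "arguments": {"motion": [-0.8,0,0,0.01,-0.0164,-0.0062,-1,0,0,0,0,0,0,-1]}}

```text
time_s: 4.6
eef_pos: [0.5868, -0.3204, 0.165]
eef_rot: [0.22, 0.674, 0.216, -0.671]
wrist_force: [-0.0, 0.1, -0.7]
opening: 1.0
```

```bash
python3 - <<'E'
from h import *
T=st(); K,P,im=shot("wrist","w2.png")
m=comp(reds(im),K,P,[.587,-.319,.03],85)
x,f=fit(m,K,P,[.587,-.318,np.radians(35)],.008,.044,0.0)
print(x,np.degrees(x[2]),f,todo(T,x))
big=cv2.resize(im,None,fx=S,fy=S); cv2.polylines(big,[model(x,K,P,.008,.044,0.).astype(int)],True,(0,255,0),1)
u=model(x,K,P,.008,.044,0.).reshape(-1,2).mean(0).astype(int); cv2.imwrite("pics/c2.png",big[u[1]-300:u[1]+300,u[0]-300:u[0]+300])
E
```

```text
t 4.60 pos [ 0.5868 -0.3204  0.165 ] psi -54.11 tilt [ 0.33 -0.2 ] F [-0.   0.1 -0.7] op 1.0
[ 0.58558319 -0.3182961   0.59916301] 34.32951165530682 0.04542930905254976 [-0.     -0.0024 -0.0003]
```

View pics/c2.png

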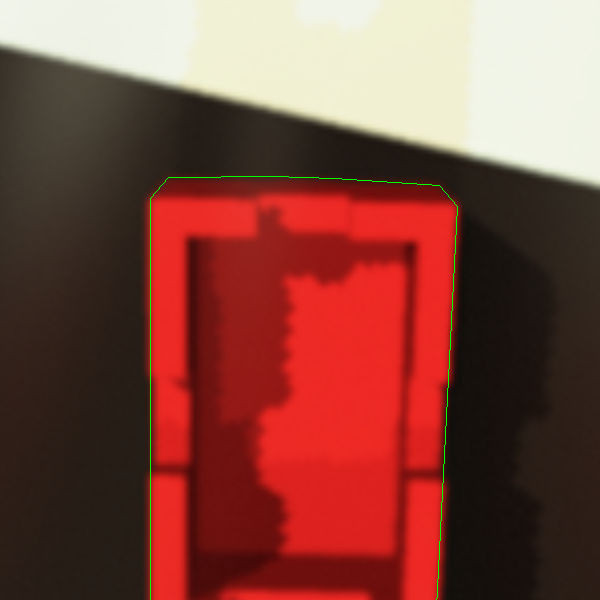

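{"name": "carry_out", "arguments": {"motion": [1.5,0,0,0,-0.0024,-0.0003,-1,0,0,0,0.03,0,0,-1,0,0,0,0.03,0,0,-1,0,0,0,0.03,0,0,-1,0,0,0,0.025,0,0,-1,0,0,0,0.01,0,0,-1,0,0,0,0,0,0,-1]}}

```text
time_s: 5.35
eef_pos: [0.5925, -0.3282, 0.0453]
eef_rot: [0.213, 0.681, 0.198, -0.672]
wrist_force: [-0.0, 0.3, 0.2]
opening: 1.001
```

```bash
python3 - <<'E'
from h import *
T=st(); print(todo(T,[.5856,-.3183]))
E
```

```text
t 5.35 pos [ 0.5925 -0.3282  0.0453] psi -56.19 tilt [ 1.07 -0.92] F [-0.   0.3  0.2] op 1.001
[-0.0003 -0.012   0.0002]
```

```bash
cat >> h.py <<'E'
def go(x,y,z,psi):
    T=tool(); p=np.radians(psi); Y=np.array([np.cos(p),np.sin(p),0]); X=np.array([0,0,-1.]); D=np.c_[X,Y,np.cross(X,Y)]
    rv=np.degrees(R.from_matrix(T[:3,:3].T@D).as_rotvec()); d=T[:3,:3].T@(np.array([x,y,z])-T[:3,3])
    print("rot",np.round(rv,2),"shift",np.round(d,4))
E
python3 - <<'E'
from h import *
go(.5856,-.3183,.045,-55.6)
E
```

```text
rot [-0.58 -0.37 -1.36] shift [ 0.     -0.012   0.0002]
```

{"name": "carry_out", "arguments": {"motion": [-0.6,-0.4,-1.4,0,-0.012,0,-1,0,0,0,0,0,0,-1,0,0,0,0,0,0,-1]}}

```text
time_s: 5.65
eef_pos: [0.5871, -0.3191, 0.049]
eef_rot: [0.21, 0.676, 0.209, -0.675]
wrist_force: [0.4, 0.5, -0.0]
opening: 1.003
```

```bash
python3 - <<'E'
from h import *
T=st(); go(.5856,-.3183,.01,-55.6)
E
```

```text
t 5.65 pos [ 0.5871 -0.3191  0.049 ] psi -55.57 tilt [ 0.07 -0.08] F [ 0.4  0.5 -0. ] op 1.003
rot [ 0.03 -0.02 -0.11] shift [ 0.039  -0.0016  0.0008]
```

{"name": "carry_out", "arguments": {"motion": [0,0,0,0.01,-0.0015,0.0005,-1,0,0,0,0.01,0,0,-1,0,0,0,0.01,0,0,-1,0,0,0,0.006,0,0,-1,0,0,0,0,0,0,-1]}}

```text
time_s: 6.15
eef_pos: [0.5869, -0.3188, 0.0119]
eef_rot: [0.211, 0.676, 0.208, -0.674]
wrist_force: [0.4, -0.6, 0.4]
opening: 1.0
```

```bash
python3 - <<'E'
from h import *
T=st(); go(.5856,-.3183,.009,-55.6)
E
```

```text
t 6.15 pos [ 0.5869 -0.3188  0.0119] psi -55.57 tilt [ 0.23 -0.21] F [ 0.4 -0.6  0.4] op 1.0
rot [ 0.03 -0.07 -0.3 ] shift [ 0.0029 -0.0011  0.0008]
```

{"name": "carry_out", "arguments": {"motion": [0,0,0,0.002,-0.0011,0.0008,-1,0,0,0,0,0,0,1,0,0,0,0,0,0,1,0,0,0,0,0,0,1,0,0,0,0,0,0,1,0,0,0,0,0,0,1,0,0,0,0,0,0,1,0,0,0,0,0,0,1]}}

```text
time_s: 6.95
eef_pos: [0.5855, -0.3184, 0.0097]
eef_rot: [0.211, 0.676, 0.208, -0.674]
wrist_force: [-1.1, 0.4, -1.1]
opening: 0.598
```

{"name": "carry_out", "arguments": {"motion": [0,0,0,-0.01,0,0,1,0,0,0,-0.02,0,0,1,0,0,0,-0.02,0,0,1,0,0,0,-0.03,0,0,1,0,0,0,-0.03,0,0,1,0,0,0,-0.03,0,0,1,0,0,0,-0.03,0,0,1,0,0,0,0,0,0,1]}}

```text
time_s: 7.75
eef_pos: [0.584, -0.317, 0.189]
eef_rot: [0.21, 0.676, 0.208, -0.675]
wrist_force: [2.0, -0.5, -0.8]
opening: 0.599
```

```bash
python3 - <<'E'
from h import *
T=st(); go(.57,0,.2,-101)
E
```

```text
t 7.75 pos [ 0.584 -0.317  0.189] psi -55.57 tilt [ 0.14 -0.13] F [ 2.  -0.5 -0.8] op 0.599
rot [45.43 -0.11 -0.16] shift [-0.0117 -0.2694 -0.1677]
```

{"name": "carry_out", "arguments": {"motion": [0,0,0,-0.015,-0.02,-0.007,1,0,0,0,-0.015,-0.04,-0.014,1,0,0,0,0,-0.04,-0.014,1,0,0,0,0,-0.04,-0.014,1,0,0,0,0,-0.04,-0.014,1,0,0,0,0,-0.04,-0.014,1,0,0,0,0,-0.04,-0.014,1,0,0,0,0,-0.04,-0.014,1,0,0,0,0,-0.02,-0.007,1,0,0,0,0,0,0,1]}}

```text
time_s: 8.75
eef_pos: [0.4873, 0.022, 0.2129]
eef_rot: [-0.208, -0.675, -0.208, 0.677]
wrist_force: [0.1, 0.1, -1.9]
opening: 0.598
```

{"name": "carry_out", "arguments": {"motion": [7.6,0,0,0,0,0,1,7.6,0,0,0,0,0,1,7.6,0,0,0,0,0,1,7.6,0,0,0,0,0,1,7.6,0,0,0,0,0,1,7.4,0,0,0,0,0,1,0,0,0,0,0,0,1]}}

```text
time_s: 9.45
eef_pos: [0.4861, 0.018, 0.2091]
eef_rot: [0.079, -0.7, 0.081, 0.705]
wrist_force: [0.8, 0.9, -1.2]
opening: 0.593
```

```bash
python3 - <<'E'
from h import *
T=st(); go(.495,0.015,.215,-101)
E
```

```text
t 9.45 pos [0.4861 0.018  0.2091] psi -103.00 tilt [-0.41 -0.11] F [ 0.8  0.9 -1.2] op 0.593
rot [-2.    0.38 -0.2 ] shift [-0.006   0.001  -0.0093]
```

{"name": "carry_out", "arguments": {"motion": [-2,0.4,-0.2,-0.005,0,-0.005,1,0,0,0,0,0,0,1,0,0,0,0,0,0,1]}}

```text
time_s: 9.75
eef_pos: [0.4907, 0.0152, 0.2127]
eef_rot: [0.065, -0.704, 0.065, 0.705]
wrist_force: [-0.5, -0.4, -3.0]
opening: 0.596
```

```bash
python3 - <<'E'
from h import *
T=st(); K,P,im=shot("wrist","w3.png")
for t in "cradle cradle_wide_notch cradle_narrow_notch key_tare_top bin_red_center bin_red_wide_lug bin_red_narrow_lug bin_red_wide_notch bin_red_narrow_notch".split(): print(t,lm("wrist",t,P))
print(np.round(T[:3,3],4))
E
```

```text
t 9.75 pos [0.4907 0.0152 0.2127] psi -100.59 tilt [-0.09 -0.01] F [-0.5 -0.4 -3. ] op 0.596
cradle [(0.74, array([0.5678, 0.0036, 0.0598]))]
cradle_wide_notch []
cradle_narrow_notch [(0.94, array([ 0.6024, -0.0037,  0.0495])), (0.24, array([0.4503, 0.0222, 0.2363]))]
key_tare_top [(0.71, array([0.6278, 0.1033, 0.0554]))]
bin_red_center [(0.7, array([0.4925, 0.0167, 0.2276]))]
bin_red_wide_lug [(0.64, array([0.4538, 0.0237, 0.204 ])), (0.15, array([0.5749, 0.0397, 0.002 ]))]
bin_red_narrow_lug [(0.63, array([0.5279, 0.0095, 0.2029]))]
bin_red_wide_notch [(0.56, array([0.4546, 0.0202, 0.2371]))]
bin_red_narrow_notch [(0.87, array([0.5275, 0.0058, 0.2438])), (0.68, array([0.4404, 0.1201, 0.0017]))]
[0.4907 0.0152 0.2127]
```

View pics/w3.png

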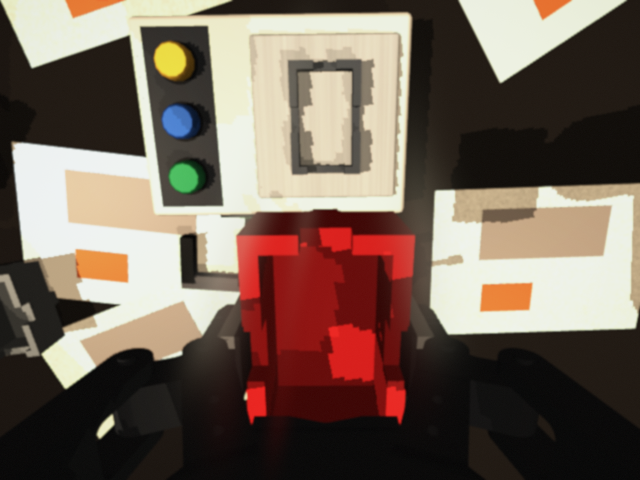

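```bash
python3 - <<'E'
from h import *
im=cv2.imread("pics/w3.png"); K,P=cam("wrist"); T=tool()
hsv=cv2.cvtColor(im,cv2.COLOR_BGR2HSV); dark=im.max(2)<95
m=comp(dark,K,P,[.568,.001,.055],72)
n,l,s,c=cv2.connectedComponentsWithStats(m.astype(np.uint8)); print(s[:6].tolist())
x,f=fit(m,K,P,[.568,.001,np.radians(-11)],.046,.060); print("cradle",x,np.degrees(x[2]),f)
ks={}
for nme,lo,hi in (("y",20,35),("b",100,125),("g",50,85)):
    q=(hsv[...,0]>=lo)&(hsv[...,0]<=hi)&(hsv[...,1]>150)&(hsv[...,2]>60); q[:,:130]=0;q[:,230:]=0;q[:30]=0;q[210:]=0
    n,l,s,c=cv2.connectedComponentsWithStats(q.astype(np.uint8)); i=1+s[1:,4].argmax(); ks[nme]=ray(K,P,c[i],.0515); print(nme,c[i],s[i],ks[nme])
d=ks["y"]-ks["g"]; a=np.arctan2(d[1],d[0]); print(np.degrees(a),np.linalg.norm(d))
c_=ks["b"]; print("cradle from keys",c_[:2]-110e-3*np.array([-np.sin(a),np.cos(a)]))
# held bin: narrow rim end pixel
r=reds(im); v=np.nonzero(r[:,250:290].any(1))[0]
for dz in (-.003,0,.003):
    p=T@np.array([-.0343,0,-.040+dz,1]); q=K@(P[:3,:3].T@(p[:3]-P[:3,3])); print(dz,q[:2]/q[2])
print([np.nonzero(r[225:,u])[0][:1]+225 for u in (250,270,285,370,390)])
for vv in (250,300,350): uu=np.nonzero(r[vv])[0]; print(vv,uu.min(),uu.max())
big=cv2.resize(im,None,fx=S,fy=S); cv2.polylines(big,[model(x,K,P,.046,.060,None).astype(int)],True,(0,255,0),1)
u=model(x,K,P,.046,.060,None).reshape(-1,2).mean(0).astype(int); cv2.imwrite("pics/c3.png",big[max(0,u[1]-290):u[1]+290,u[0]-250:u[0]+250])
E
```

```text
[[0, 0, 640, 480, 305226], [292, 61, 69, 112, 1962], [306, 63, 1, 1, 1], [297, 111, 1, 4, 4], [297, 119, 2, 4, 7]]
cradle [ 0.56612466  0.00198666 -0.15955333] -9.141732485515456 0.10329276062099722
y [169.93776371  58.96518987] [153  41  34  37 948] [0.62861522 0.10433248 0.0515    ]
b [177.80841121 121.0911215 ] [162 104  32  35 856] [0.58634226 0.11101941 0.0515    ]
g [186.57116451 177.31053604] [170 162  30  31 541] [0.54465921 0.11631666 0.0515    ]
-8.123725925942733 0.08480702385587091
cradle from keys [0.57079803 0.00212323]
-0.003 [328.08317154 224.99972874]
0 [328.05280042 235.11409117]
0.003 [328.02287318 245.08062756]
[array([236]), array([225]), array([225]), array([225]), array([233])]
250 244 413
300 241 408
350 251 399
```

View pics/c3.png

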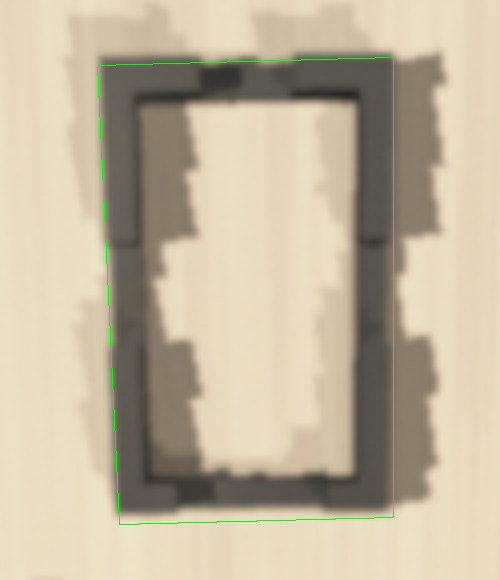

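```bash
python3 - <<'E'
from h import *
K,P=cam("wrist"); im=cv2.imread("pics/w3.png")
T0=np.eye(4); T0[:3,:3]=R.from_quat([.49965721,.50052199,-.50033772,.49948231]).as_matrix(); T0[:3,3]=[.574454,.000146,.230381]
P0=T0@np.array(ctrl.camera_params("wrist")["hand_eye"]); im0=cv2.imread("pics/w0.png")
out=[]
for I,Q,th,rad in ((im,P,110,72),(im,P,120,72),(im0,P0,90,66),(im0,P0,105,66)):
    m=comp(I.max(2)<th,K,Q,[.569,.002,.055],rad)
    n,l,s,c=cv2.connectedComponentsWithStats(m.astype(np.uint8)); i=1+s[1:,4].argmax()
    x,f=fit(l==i,K,Q,[.569,.002,np.radians(-9.5)],.046,.060); print(th,s[i],x[:2],np.degrees(x[2]),f)
    big=cv2.resize(I,None,fx=S,fy=S); h=model(x,K,Q,.046,.060,None); cv2.polylines(big,[h.astype(int)],True,(0,255,0),1)
    u=h.reshape(-1,2).mean(0).astype(int); out.append(big[max(0,u[1]-270):u[1]+270,u[0]-250:u[0]+250][:480,:400] if 0 else cv2.resize(big[max(0,u[1]-260):max(0,u[1]-260)+520,u[0]-260:u[0]+260],(400,400)))
cv2.imwrite("pics/c4.png",np.hstack([out[1],out[3]]))
E
```

```text
110 [ 289   60   72  114 2859] [0.56697378 0.00203735] -9.150664982703178 0.03621799905764096
120 [ 289   60   73  114 3041] [0.56693001 0.00178468] -10.066778240480312 0.02580390579059763
90 [ 268  178  100   75 1433] [5.67006220e-01 4.02603449e-04] -9.76945255488643 0.0783702125809677
105 [ 267  178  102   76 2207] [0.56691062 0.00074782] -9.96123828888147 0.04195870231250262
```

View pics/c4.png

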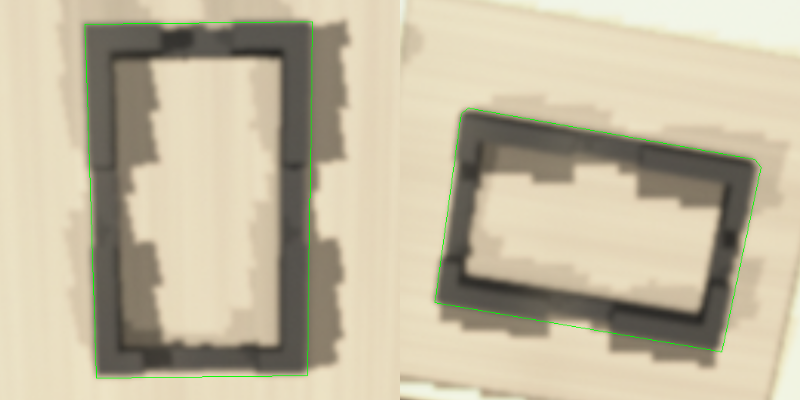

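```bash
python3 - <<'E'
from h import *
go(.567,.0015,.11,-100)
E
```

```text
rot [-0.64  0.04 -0.02] shift [ 0.1031 -0.0002 -0.0775]
```

{"name": "carry_out", "arguments": {"motion": [-0.6,0,0,0,0,-0.02,1,0,0,0,0,0,-0.03,1,0,0,0,0,0,-0.02,1,0,0,0,0.02,0,-0.005,1,0,0,0,0.03,0,0,1,0,0,0,0.02,0,0,1,0,0,0,0.01,0,0,1,0,0,0,0,0,0,1]}}

```text
time_s: 11.05
eef_pos: [0.5691, 0.002, 0.1316]
eef_rot: [-0.061, 0.705, -0.062, -0.703]
wrist_force: [-0.8, -0.2, -0.7]
opening: 0.597
```

```bash
python3 - <<'E'
from h import *
st();go(.567,.0015,.08,-100)
E
```

```text
t 11.05 pos [0.5691 0.002  0.1316] psi -99.94 tilt [ 0.16 -0.06] F [-0.8 -0.2 -0.7] op 0.597
rot [ 0.06 -0.16 -0.03] shift [0.0516 0.0008 0.0021]
```

{"name": "carry_out", "arguments": {"motion": [0,-0.2,0,0.01,0.0008,0.002,1,0,0,0,0.015,0,0,1,0,0,0,0.015,0,0,1,0,0,0,0.008,0,0,1,0,0,0,0,0,0,1,0,0,0,0,0,0,1]}}

```text
time_s: 11.65
eef_pos: [0.5684, 0.0013, 0.082]
eef_rot: [-0.061, 0.705, -0.061, -0.703]
wrist_force: [0.4, 0.0, -1.4]
opening: 0.599
```

```bash
python3 - <<'E'
from h import *
st();go(.567,.0015,.08,-100)
for n in("scene","side"):
    K,P,im=shot(n,n+"1.png")
    for t in ("cradle","cradle_narrow_notch","bin_red_narrow_lug","bin_red_center"): print(n,t,lm(n,t,P))
E
```

```text
t 11.65 pos [0.5684 0.0013 0.082 ] psi -99.93 tilt [ 0.15 -0.06] F [ 0.4  0.  -1.4] op 0.599
rot [ 0.07 -0.16 -0.04] shift [0.002  0.     0.0014]
scene cradle [(0.7, array([0.5709, 0.0012, 0.0619]))]
scene cradle_narrow_notch []
scene bin_red_narrow_lug [(0.66, array([ 0.6098, -0.0034,  0.0739])), (0.6, array([ 0.5764,  0.0383, -0.0008]))]
scene bin_red_center [(0.56, array([ 0.5728, -0.0024,  0.0978])), (0.45, array([0.6399, 0.3057, 0.0016]))]
side cradle [(0.75, array([ 0.5692, -0.0023,  0.064 ])), (0.47, array([ 0.6027, -0.0088,  0.0526]))]
side cradle_narrow_notch [(0.64, array([0.6147, 0.3259, 0.0194])), (0.6, array([ 0.5997, -0.0078,  0.0562]))]
side bin_red_narrow_lug [(0.88, array([ 0.6098, -0.0083,  0.0712]))]
side bin_red_center [(0.58, array([0.5679, 0.003 , 0.0971]))]
```

{"name": "carry_out", "arguments": {"motion": [0,-0.2,0,0.004,0,0.0014,1,0,0,0,0.004,0,0,1,0,0,0,0.003,0,0,1,0,0,0,0.003,0,0,1,0,0,0,0,0,0,1]}}

```text
time_s: 12.65
eef_pos: [0.5668, 0.0015, 0.067]
eef_rot: [0.061, -0.704, 0.061, 0.705]
wrist_force: [-0.5, -0.1, -1.5]
opening: 0.596
```

```bash
python3 - <<'E'
from h import *
st();go(.567,.0015,.062,-100)
E
```

```text
t 12.65 pos [0.5668 0.0015 0.067 ] psi -99.93 tilt [-0.04 -0.03] F [-0.5 -0.1 -1.5] op 0.596
rot [ 0.07  0.04 -0.04] shift [ 0.005  -0.     -0.0002]
```

{"name": "carry_out", "arguments": {"motion": [0,0,0,0.003,0,0,1,0,0,0,0.002,0,0,1,0,0,0,0,0,0,1]}}

```text
time_s: 12.95
eef_pos: [0.567, 0.0015, 0.0617]
eef_rot: [0.061, -0.704, 0.061, 0.705]
wrist_force: [0.1, 0.8, -1.0]
opening: 0.601
```

```bash
python3 - <<'E'
from h import *
st()
E
```

```text
t 12.95 pos [0.567  0.0015 0.0617] psi -99.92 tilt [-0.03 -0.03] F [ 0.1  0.8 -1. ] op 0.601
```

Nearly seated, with no contact yet; one more small step, then open slowly.

{"name": "carry_out", "arguments": {"motion": [0,0,0,0.001,0,0,1,0,0,0,0,0,0,1]}}

```text
time_s: 13.15
eef_pos: [0.5672, 0.0015, 0.0619]
eef_rot: [0.061, -0.704, 0.061, 0.705]
wrist_force: [0.4, 0.5, -2.7]
opening: 0.594
```

{"name": "carry_out", "arguments": {"motion": [0,0,0,0,0,0,-0.3,0,0,0,0,0,0,-0.5,0,0,0,0,0,0,-0.7,0,0,0,0,0,0,-1,0,0,0,0,0,0,-1,0,0,0,0,0,0,-1]}}

```text
time_s: 13.75
eef_pos: [0.5682, 0.0013, 0.0626]
eef_rot: [-0.061, 0.705, -0.062, -0.704]
wrist_force: [-0.7, 0.7, 0.8]
opening: 1.002
```

{"name": "carry_out", "arguments": {"motion": [0,0,0,-0.01,0,0,-1,0,0,0,-0.02,0,0,-1,0,0,0,-0.03,0,0,-1,0,0,0,-0.03,0,0,-1,0,0,0,-0.03,0,0,-1,0,0,0,-0.02,0,0,-1,0,0,0,0,0,0,-1]}}

```text
time_s: 14.45
eef_pos: [0.5674, 0.0016, 0.2111]
eef_rot: [-0.061, 0.705, -0.061, -0.704]
wrist_force: [0.2, 0.3, 0.4]
opening: 1.001
```

```bash
python3 - <<'E'
from h import *
st(); K,P,im=shot("wrist","w4.png")
m=comp(reds(im),K,P,[.567,.0015,.08],120)
x,f=fit(m,K,P,[.567,.0015,np.radians(-10)],.060,.096,.052); print(x[:2],np.degrees(x[2]),f)
for t in "bin_red_center bin_red_wide_notch bin_red_narrow_notch".split(): print(t,lm("wrist",t,P))
go(.613,.326,.22,-134)
go(.613,.326,.22,46)
E
```

```text
t 14.45 pos [0.5674 0.0016 0.2111] psi -99.92 tilt [ 0.08 -0.06] F [0.2 0.3 0.4] op 1.001
[0.5667201  0.00198851] -9.488069916024962 0.03773448145893132
bin_red_center [(0.58, array([0.5681, 0.0035, 0.0745]))]
bin_red_wide_notch [(0.98, array([0.5308, 0.0102, 0.0853]))]
bin_red_narrow_notch [(0.57, array([ 0.6048, -0.0045,  0.0926])), (0.16, array([ 0.4519,  0.3178, -0.0006]))]
rot [34.07  0.41 -0.16] shift [-0.0146 -0.3274  0.0082]
rot [-145.93    0.21    0.54] shift [-0.0146 -0.3274  0.0082]
```

View pics/w4.png

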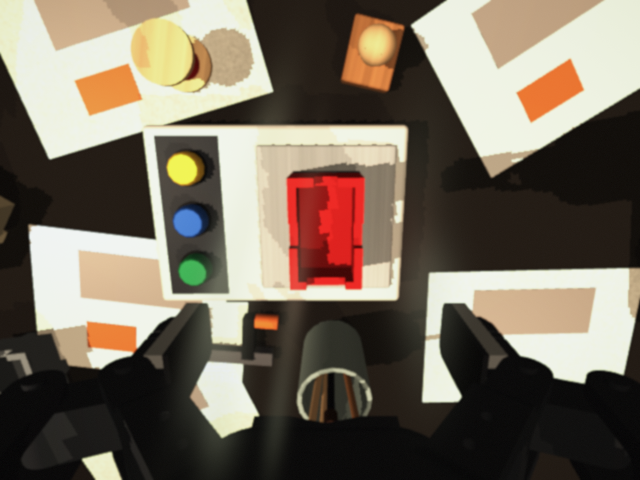

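{"name": "carry_out", "arguments": {"motion": [0,0,0,0,-0.02,0.001,-1,0,0,0,0,-0.04,0.001,-1,0,0,0,0,-0.04,0.001,-1,0,0,0,0,-0.04,0.001,-1,0,0,0,0,-0.04,0.001,-1,0,0,0,0,-0.04,0.001,-1,0,0,0,0,-0.04,0.001,-1,0,0,0,0,-0.04,0.001,-1,0,0,0,0,-0.02,0,-1,0,0,0,0,0,0,-1]}}

```text
time_s: 15.65
eef_pos: [0.6042, 0.3279, 0.1824]
eef_rot: [0.06, -0.69, 0.066, 0.718]
wrist_force: [0.3, -0.2, -0.1]
opening: 1.0
```

{"name": "carry_out", "arguments": {"motion": [8.4,0,0,0.01,0,0,-1,8.4,0,0,0.01,0,0,-1,8.4,0,0,0.01,0,0,-1,8.4,0,0,0.01,0,0,-1,0,0,0,0,0,0,-1,0,0,0,0,0,0,-1]}}

```text
time_s: 16.25
eef_pos: [0.5974, 0.3216, 0.1312]
eef_rot: [0.257, -0.637, 0.279, 0.671]
wrist_force: [-0.7, 0.3, 0.1]
opening: 0.997
```

```bash
cat >> h.py <<'E'
def creams(im):
    b,g,r=[im[...,i].astype(int) for i in range(3)]; return (r>50)&(r>1.15*b)
E
python3 - <<'E'
from h import *
st(); go(.613,.326,.165,-134); print(np.round(ctrl.get_obs()["q"],2))
K,P,im=shot("wrist","w5.png")
for t in "bin_cream_center bin_cream_wide_lug bin_cream_narrow_lug".split(): print(t,lm("wrist",t,P))
for d in ctrl.trace("wrist","bin_cream_center")[:2]:
    m=d["pixels"]; print(d["conf"],m.sum()); x,f=fit(m,K,P,[.613,.326,np.radians(-44)],.008,.044,0.); print(x[:2],np.degrees(x[2]),f)
E
```

```text
t 16.25 pos [0.5974 0.3216 0.1312] psi -134.56 tilt [-3.16 -0.65] F [-0.7  0.3  0.1] op 0.997
rot [-0.6   1.81 -2.67] shift [-0.0346 -0.0125 -0.007 ]
[0.32 0.53 1.35 0.01 1.31 2.66]
bin_cream_center [(0.9, array([0.6109, 0.323 , 0.0215]))]
bin_cream_wide_lug [(0.62, array([0.5834, 0.3473, 0.0011]))]
bin_cream_narrow_lug [(0.61, array([ 0.637 ,  0.3013, -0.0048]))]
0.79 11018
[0.61067195 0.32483348] -43.51855083917318 0.021926436189617805
```

View pics/w5.png

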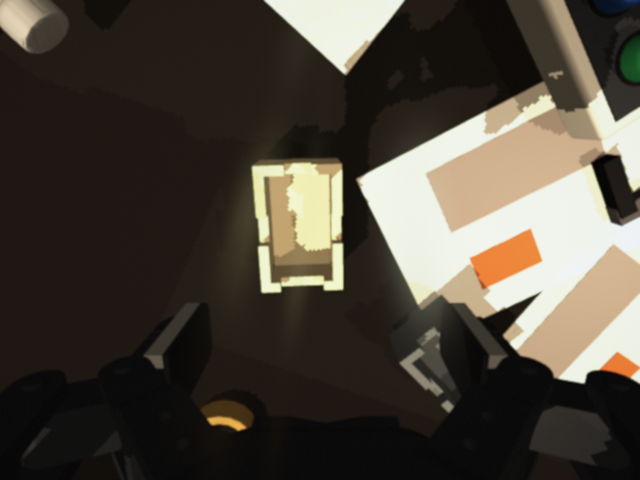

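{"name": "carry_out", "arguments": {"motion": [0.6,1.8,-2.7,-0.03,-0.01,-0.006,-1,0,0,0,0,0,0,-1,0,0,0,0,0,0,-1]}}

```text
time_s: 16.8
eef_pos: [0.6118, 0.3262, 0.1639]
eef_rot: [-0.273, 0.655, -0.27, -0.651]
wrist_force: [-1.5, 0.4, -0.6]
opening: 1.0
```

```bash
python3 - <<'E'
from h import *
st(); K,P,im=shot("wrist","w6.png")
for d in ctrl.trace("wrist","bin_cream_center")[:1]:
    m=d["pixels"]; print(d["conf"],m.sum()); x,f=fit(m,K,P,[.611,.325,np.radians(-44)],.008,.044,0.); print(x[:2],np.degrees(x[2]),f)
go(x[0],x[1],.06,np.degrees(x[2])-90)
E
```

```text
t 16.80 pos [0.6118 0.3262 0.1639] psi -135.14 tilt [0.34 0.09] F [-1.5  0.4 -0.6] op 1.0
0.58 8253
[0.61092898 0.32514416] -43.36027191713827 0.017834074924644755
rot [-1.8  -0.22  0.38] shift [0.1044 0.0026 0.0006]
```

{"name": "carry_out", "arguments": {"motion": [-1.8,-0.2,0.4,0,0.0013,0.0003,-1,0,0,0,0.015,0,0,-1,0,0,0,0.02,0,0,-1,0,0,0,0.02,0,0,-1,0,0,0,0.02,0,0,-1,0,0,0,0.015,0,0,-1,0,0,0,0.008,0,0,-1,0,0,0,0,0,0,-1,0,0,0,0,0,0,-1]}}

```text
time_s: 17.8
eef_pos: [0.6079, 0.3246, 0.0541]
eef_rot: [0.26, -0.655, 0.264, 0.659]
wrist_force: [0.4, -0.4, 0.2]
opening: 1.001
```

```bash
python3 - <<'E'
from h import *
st(); go(.6109,.3251,.0097,-133.4)
E
```

```text
t 17.80 pos [0.6079 0.3246 0.0541] psi -133.44 tilt [-0.44 -0.15] F [ 0.4 -0.4  0.2] op 1.001
rot [-0.04  0.21 -0.41] shift [ 0.0444 -0.0027 -0.002 ]
```

{"name": "carry_out", "arguments": {"motion": [0,0.2,-0.4,0.008,-0.0027,-0.002,-1,0,0,0,0.01,0,0,-1,0,0,0,0.01,0,0,-1,0,0,0,0.008,0,0,-1,0,0,0,0.003,0,0,-1,0,0,0,0,0,0,-1,0,0,0,0,0,0,-1]}}

```text
time_s: 18.5
eef_pos: [0.6133, 0.3259, 0.0143]
eef_rot: [-0.263, 0.658, -0.261, -0.656]
wrist_force: [0.6, 0.0, 0.8]
opening: 0.997
```

```bash
python3 - <<'E'
from h import *
st(); go(.6109,.3251,.0097,-133.4)
E
```

```text
t 18.50 pos [0.6133 0.3259 0.0143] psi -133.45 tilt [0.26 0.1 ] F [0.6 0.  0.8] op 0.997
rot [-0.05 -0.13  0.25] shift [0.0046 0.0023 0.0012]
```

{"name": "carry_out", "arguments": {"motion": [0,-0.1,0.25,0.004,0.0015,0.001,-1,0,0,0,0,0,0,-1,0,0,0,0,0,0,-1]}}

```text
time_s: 18.8
eef_pos: [0.612, 0.3257, 0.0108]
eef_rot: [-0.262, 0.657, -0.262, -0.657]
wrist_force: [0.6, 0.3, -0.6]
opening: 0.998
```

```bash
python3 - <<'E'
from h import *
st(); go(.6109,.3251,.0097,-133.4)
E
```

```text
t 18.80 pos [0.612  0.3257 0.0108] psi -133.44 tilt [ 0.07 -0.  ] F [ 0.6  0.3 -0.6] op 0.998
rot [-0.04 -0.05  0.05] shift [0.0011 0.0012 0.0004]
```

{"name": "carry_out", "arguments": {"motion": [0,0,0,0.001,0.001,0.0004,-1,0,0,0,0,0,0,1,0,0,0,0,0,0,1,0,0,0,0,0,0,1,0,0,0,0,0,0,1,0,0,0,0,0,0,1,0,0,0,0,0,0,1,0,0,0,0,0,0,1]}}

```text
time_s: 19.6
eef_pos: [0.6115, 0.3254, 0.0106]
eef_rot: [-0.262, 0.658, -0.261, -0.656]
wrist_force: [-0.2, -0.3, 0.1]
opening: 0.596
```

```bash
python3 - <<'E'
from h import *
st(); go(.6109,.3251,.2,-133.4)
E
```

```text
t 19.60 pos [0.6115 0.3254 0.0106] psi -133.44 tilt [0.15 0.02] F [-0.2 -0.3  0.1] op 0.596
rot [-0.04 -0.09  0.12] shift [-1.894e-01  2.000e-04 -1.000e-04]
```

{"name": "carry_out", "arguments": {"motion": [0,0,0,-0.01,0,0,1,0,0,0,-0.02,0,0,1,0,0,0,-0.03,0,0,1,0,0,0,-0.03,0,0,1,0,0,0,-0.03,0,0,1,0,0,0,-0.03,0,0,1,0,0,0,-0.03,0,0,1,0,0,0,-0.02,0,0,1,0,0,0,0,0,0,1]}}

```text
time_s: 20.5
eef_pos: [0.6094, 0.3249, 0.2211]
eef_rot: [0.261, -0.657, 0.262, 0.657]
wrist_force: [0.2, -0.0, -0.5]
opening: 0.599
```

```bash
python3 - <<'E'
from h import *
st(); go(.567,.0017,.2,-133.4)
E
```

```text
t 20.50 pos [0.6094 0.3249 0.2211] psi -133.44 tilt [-0.02 -0.03] F [ 0.2 -0.  -0.5] op 0.599
rot [-0.04 -0.01 -0.04] shift [ 0.0213  0.2638 -0.1914]
```

{"name": "carry_out", "arguments": {"motion": [0,0,0,0,0.016,-0.011,1,0,0,0,0,0.029,-0.021,1,0,0,0,0,0.029,-0.021,1,0,0,0,0,0.029,-0.021,1,0,0,0,0,0.029,-0.021,1,0,0,0,0,0.029,-0.021,1,0,0,0,0,0.029,-0.021,1,0,0,0,0,0.029,-0.021,1,0,0,0,0,0.029,-0.021,1,0,0,0,0,0.013,-0.01,1]}}

```text
time_s: 21.5
eef_pos: [0.5593, -0.0028, 0.2104]
eef_rot: [0.258, -0.654, 0.261, 0.662]
wrist_force: [1.0, -0.1, -1.0]
opening: 0.597
```

{"name": "carry_out", "arguments": {"motion": [-8.3,0,0,0,0,0,1,-8.3,0,0,0,0,0,1,-8.3,0,0,0,0,0,1,-8.3,0,0,0,0,0,1,0,0,0,0,0,0,1,0,0,0,0,0,0,1]}}

```text
time_s: 22.1
eef_pos: [0.5543, -0.0064, 0.2031]
eef_rot: [0.057, -0.696, 0.057, 0.713]
wrist_force: [-0.7, 0.3, -1.5]
opening: 0.598
```

```bash
python3 - <<'E'
from h import *
st(); go(.567,.0017,.15,-100)
E
```

```text
t 22.10 pos [ 0.5543 -0.0064  0.2031] psi -99.22 tilt [-1.33  0.15] F [-0.7  0.3 -1.5] op 0.598
rot [ 0.78  1.34 -0.08] shift [ 0.0528 -0.0101 -0.0125]
```

{"name": "carry_out", "arguments": {"motion": [0.8,1.3,-0.1,0,-0.008,-0.01,1,0,0,0,0.015,0,0,1,0,0,0,0.025,0,0,1,0,0,0,0.015,0,0,1,0,0,0,0.008,0,0,1,0,0,0,0,0,0,1,0,0,0,0,0,0,1]}}

```text
time_s: 22.8
eef_pos: [0.562, 0.0003, 0.1322]
eef_rot: [0.067, -0.701, 0.067, 0.707]
wrist_force: [0.9, 0.2, -0.2]
opening: 0.594
```

```bash
python3 - <<'E'
from h import *
st(); go(.567,.0017,.117,-100)
E
```

```text
t 22.80 pos [5.620e-01 3.000e-04 1.322e-01] psi -100.81 tilt [-0.43  0.06] F [ 0.9  0.2 -0.2] op 0.594
rot [-0.81  0.43 -0.02] shift [ 0.0151 -0.0024 -0.0048]
```

{"name": "carry_out", "arguments": {"motion": [-0.8,0.4,0,0,-0.0024,-0.0048,1,0,0,0,0.006,0,0,1,0,0,0,0.005,0,0,1,0,0,0,0.003,0,0,1,0,0,0,0,0,0,1,0,0,0,0,0,0,1]}}

```text
time_s: 23.4
eef_pos: [0.5692, 0.0015, 0.1193]
eef_rot: [-0.061, 0.706, -0.062, -0.703]
wrist_force: [-0.0, 0.3, -1.3]
opening: 0.596
```

```bash
python3 - <<'E'
from h import *
st(); go(.567,.0017,.1096,-100)
K,P,im=shot("side","side2.png")
K,P,im=shot("wrist","w7.png"); T=tool()
for d in ctrl.trace("wrist","bin_cream_center")[:1]:
    m=d["pixels"]; print(m.sum()); 
    for v in (240,280,320): u=np.nonzero(m[v])[0]; print(v,u.min(),u.max())
    print("top",[np.nonzero(m[:,u])[0][:1] for u in (250,270,290,325,370,390)])
for n in ("bin_cream_center","bin_cream_narrow_lug","bin_red_narrow_notch"): print(n,lm("side",n,cam("side")[1]))
E
```

```text
t 23.40 pos [0.5692 0.0015 0.1193] psi -99.98 tilt [ 0.23 -0.07] F [-0.   0.3 -1.3] op 0.596
rot [ 0.02 -0.24 -0.03] shift [0.0097 0.0002 0.0023]
33872
240 237 413
280 240 411
320 243 408
top [array([217]), array([209]), array([209]), array([207]), array([209]), array([208])]
bin_cream_center [(0.88, array([0.5714, 0.0006, 0.1286])), (0.43, array([0.53  , 0.0051, 0.0537]))]
bin_cream_narrow_lug [(0.7, array([ 0.6099, -0.0086,  0.1063]))]
bin_red_narrow_notch [(0.85, array([ 0.6067, -0.0041,  0.0867])), (0.35, array([0.5301, 0.0069, 0.052 ]))]
```

{"name": "carry_out", "arguments": {"motion": [0,-0.2,0,0.003,0,0.0015,1,0,0,0,0.003,0,0,1,0,0,0,0.002,0,0,1,0,0,0,0,0,0,1,0,0,0,0,0,0,1]}}

```text
time_s: 24.2
eef_pos: [0.5676, 0.0017, 0.1106]
eef_rot: [-0.061, 0.705, -0.062, -0.704]
wrist_force: [-0.3, 0.5, -0.4]
opening: 0.599
```

```bash
python3 - <<'E'
from h import *
st(); go(.567,.0017,.0986,-100)
E
```

```text
t 24.20 pos [0.5676 0.0017 0.1106] psi -99.98 tilt [ 0.02 -0.04] F [-0.3  0.5 -0.4] op 0.599
rot [ 0.02 -0.03 -0.03] shift [0.012  0.0001 0.0006]
```

{"name": "carry_out", "arguments": {"motion": [0,0,0,0.003,0,0.0005,1,0,0,0,0.002,0,0,1,0,0,0,0.002,0,0,1,0,0,0,0,0,0,1]}}

```text
time_s: 24.6
eef_pos: [0.5671, 0.0018, 0.103]
eef_rot: [-0.061, 0.705, -0.062, -0.704]
wrist_force: [0.3, 0.1, -0.8]
opening: 0.597
```

```bash
python3 - <<'E'
from h import *
st(); go(.567,.0017,.0986,-100)
E
```

```text
t 24.60 pos [0.5671 0.0018 0.103 ] psi -99.98 tilt [ 0.03 -0.04] F [ 0.3  0.1 -0.8] op 0.597
rot [ 0.02 -0.03 -0.03] shift [0.0044 0.0001 0.0001]
```

Below the rim (.1066) with no force, so the lugs are entering.

{"name": "carry_out", "arguments": {"motion": [0,0,0,0.002,0,0,1,0,0,0,0.002,0,0,1,0,0,0,0.001,0,0,1,0,0,0,0,0,0,1]}}

```text
time_s: 25.0
eef_pos: [0.5675, 0.0018, 0.0988]
eef_rot: [-0.061, 0.705, -0.062, -0.704]
wrist_force: [0.4, -0.5, -1.4]
opening: 0.597
```

```bash
python3 - <<'E'
from h import *
st()
E
```

```text
t 25.00 pos [0.5675 0.0018 0.0988] psi -99.97 tilt [ 0.07 -0.05] F [ 0.4 -0.5 -1.4] op 0.597
```

{"name": "carry_out", "arguments": {"motion": [0,0,0,0.0006,0,0,1,0,0,0,0,0,0,1,0,0,0,0,0,0,-0.3,0,0,0,0,0,0,-0.5,0,0,0,0,0,0,-0.7,0,0,0,0,0,0,-1,0,0,0,0,0,0,-1,0,0,0,0,0,0,-1]}}

```text
time_s: 25.8
eef_pos: [0.568, 0.0017, 0.0983]
eef_rot: [-0.061, 0.705, -0.062, -0.704]
wrist_force: [-0.2, 0.3, 0.1]
opening: 0.995
```

{"name": "carry_out", "arguments": {"motion": [0,0,0,-0.01,0,0,-1,0,0,0,-0.02,0,0,-1,0,0,0,-0.03,0,0,-1,0,0,0,-0.03,0,0,-1,0,0,0,-0.03,0,0,-1,0,0,0,0,0,0,-1]}}

```text
time_s: 26.4
eef_pos: [0.5672, 0.0019, 0.2253]
eef_rot: [-0.061, 0.705, -0.062, -0.704]
wrist_force: [0.1, 0.0, 0.3]
opening: 0.996
```

```bash
python3 - <<'E'
from h import *
st(); K,P,im=shot("wrist","w8.png")
for d in ctrl.trace("wrist","bin_cream_center")[:1]:
    x,f=fit(d["pixels"],K,P,[.567,.0017,np.radians(-10)],.096,.132,.088); print(x[:2],np.degrees(x[2]),f)
for t in ("key_tare_top",): print(lm("wrist",t,P))
K,P,s=shot("side"); c=s; q=K@(P[:3,:3].T@(np.array([.567,.0017,.09])-P[:3,3])); u=(q[:2]/q[2]).astype(int); print(u)
c=cv2.resize(s[u[1]-60:u[1]+60,u[0]-65:u[0]+65],None,fx=5,fy=5,interpolation=cv2.INTER_CUBIC); cv2.imwrite("pics/c8.png",c[:600,:800])
for t in ("bin_cream_center","bin_red_center"): print(lm("side",t,P))
E
```

```text
t 26.40 pos [0.5672 0.0019 0.2253] psi -99.97 tilt [ 0.07 -0.05] F [0.1 0.  0.3] op 0.996
[ 0.59800835 -0.01346064] -10.958606494401309 0.7301801203619308
[(0.69, array([0.6275, 0.1017, 0.0563]))]
[324 235]
[(0.57, array([ 0.5692, -0.0008,  0.1053]))]
[(0.81, array([0.567 , 0.003 , 0.0743]))]
```

View pics/c8.png

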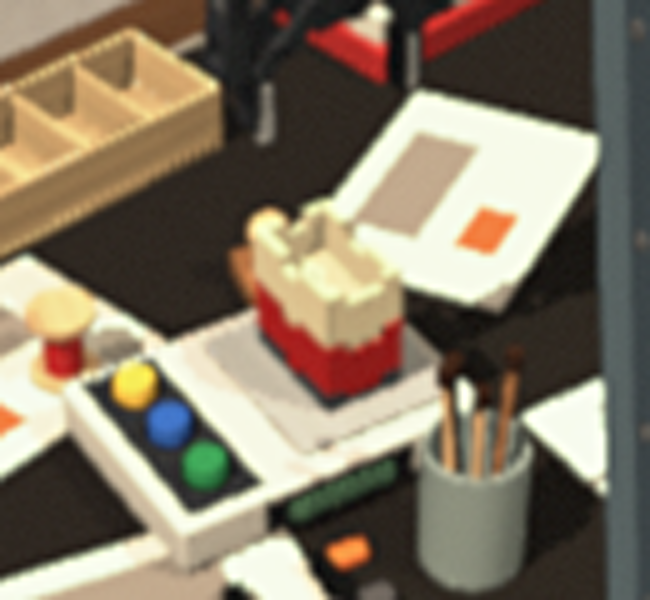

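View pics/w8.png

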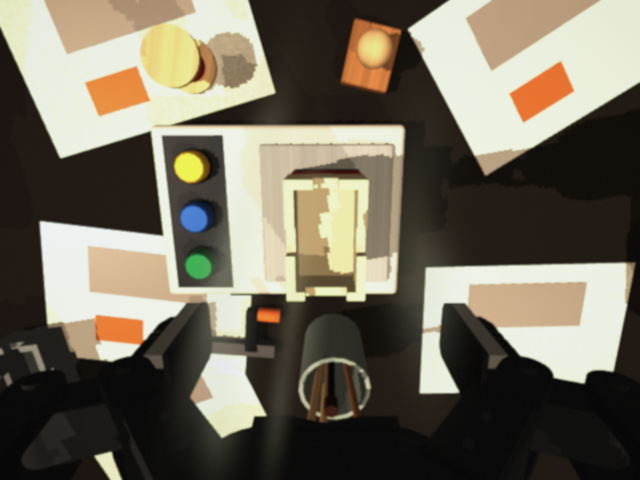

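```bash
python3 - <<'E'
from h import *
go(.6275,.1024,.2253,-100)
E
```

```text
rot [ 0.01  0.62 -0.01] shift [-0.008  -0.1095 -0.0457]
```

{"name": "carry_out", "arguments": {"motion": [0,0.5,0,0,-0.02,-0.008,1,0,0,0,0,-0.03,-0.012,1,0,0,0,0,-0.03,-0.013,1,0,0,0,0,-0.02,-0.009,1,0,0,0,0,-0.006,-0.002,1,0,0,0,0,0,0,1,0,0,0,0,0,0,1,0,0,0,0,0,0,1]}}

```text
time_s: 27.5
eef_pos: [0.6219, 0.1004, 0.2077]
eef_rot: [0.062, -0.698, 0.063, 0.711]
wrist_force: [0.0, 0.4, 0.2]
opening: -0.002
```

```bash
python3 - <<'E'
from h import *
st();go(.6275,.1024,.08,-100)
K,P,im=shot("wrist","w9.png"); print(lm("wrist","key_tare_top",P))
hsv=cv2.cvtColor(im,cv2.COLOR_BGR2HSV); q=(hsv[...,0]>=20)&(hsv[...,0]<=35)&(hsv[...,1]>150)&(hsv[...,2]>60)
n,l,s,c=cv2.connectedComponentsWithStats(q.astype(np.uint8))
for i in range(1,n):
    if s[i,4]>200: print(s[i],c[i],ray(K,P,c[i],.052))
st()
E
```

```text
t 27.50 pos [0.6219 0.1004 0.2077] psi -100.16 tilt [-1.07 -0.  ] F [0.  0.4 0.2] op -0.002
rot [-0.16  1.05 -0.19] shift [ 0.1275 -0.0034 -0.0075]
[(0.79, array([0.6299, 0.1027, 0.0566])), (0.56, array([ 0.7095,  0.0925, -0.0034]))]
[306 198  31  31 757] [320.92206077 213.03566711] [0.62691007 0.10301529 0.052     ]
t 27.60 pos [0.6221 0.1003 0.208 ] psi -100.18 tilt [-1.03 -0.  ] F [1.  0.5 0. ] op -0.002
```

{"name": "carry_out", "arguments": {"motion": [-0.2,1.0,-0.2,0.01,-0.003,-0.005,1,0,0,0,0.025,0,0,1,0,0,0,0.03,0,0,1,0,0,0,0.025,0,0,1,0,0,0,0.015,0,0,1,0,0,0,0.006,0,0,1,0,0,0,0,0,0,1,0,0,0,0,0,0,1]}}

```text
time_s: 28.4
eef_pos: [0.6303, 0.0978, 0.0988]
eef_rot: [-0.064, 0.708, -0.063, -0.701]
wrist_force: [-0.7, -0.1, 1.5]
opening: -0.0
```

```bash
python3 - <<'E'
from h import *
st();go(.6275,.1026,.06,-100)
E
```

```text
t 28.40 pos [0.6303 0.0978 0.0988] psi -100.30 tilt [ 0.54 -0.03] F [-0.7 -0.1  1.5] op -0.0
rot [-0.3  -0.53  0.07] shift [ 0.0388 -0.0042  0.004 ]
```

{"name": "carry_out", "arguments": {"motion": [-0.3,-0.5,0,0.005,-0.0042,0.0035,1,0,0,0,0.01,0,0,1,0,0,0,0.008,0,0,1,0,0,0,0.006,0,0,1,0,0,0,0,0,0,1,0,0,0,0,0,0,1]}}

```text
time_s: 29.0
eef_pos: [0.6296, 0.1033, 0.0704]
eef_rot: [-0.062, 0.706, -0.061, -0.703]
wrist_force: [-0.1, -0.0, 0.4]
opening: 0.002
```

```bash
python3 - <<'E'
from h import *
st();go(.6275,.1026,.056,-100)
E
```

```text
t 29.00 pos [0.6296 0.1033 0.0704] psi -99.94 tilt [0.3  0.06] F [-0.1 -0.   0.4] op 0.002
rot [ 0.06 -0.28  0.11] shift [0.0144 0.0011 0.002 ]
```

{"name": "carry_out", "arguments": {"motion": [0,-0.2,0.1,0.003,0.0008,0.0015,1,0,0,0,0.003,0,0,1,0,0,0,0.003,0,0,1,0,0,0,0,0,0,1,0,0,0,0,0,0,1]}}

```text
time_s: 29.5
eef_pos: [0.6282, 0.1026, 0.0611]
eef_rot: [-0.061, 0.705, -0.061, -0.704]
wrist_force: [0.4, 0.8, 0.0]
opening: 0.005
```

```bash
python3 - <<'E'
from h import *
st();go(.6275,.1026,.056,-100)
E
```

```text
t 29.50 pos [0.6282 0.1026 0.0611] psi -99.95 tilt [ 0.1  -0.01] F [0.4 0.8 0. ] op 0.005
rot [ 0.05 -0.1   0.01] shift [0.0051 0.0001 0.0007]
```

Now down to contact (z about .055) in small rows.

{"name": "carry_out", "arguments": {"motion": [0,0,0,0.002,0,0.0005,1,0,0,0,0.002,0,0,1,0,0,0,0,0,0,1]}}

```text
time_s: 29.8
eef_pos: [0.6278, 0.1027, 0.057]
eef_rot: [-0.061, 0.705, -0.061, -0.704]
wrist_force: [-0.4, -0.3, 0.2]
opening: 0.003
```

{"name": "carry_out", "arguments": {"motion": [0,0,0,0.001,0,0,1,0,0,0,0.001,0,0,1,0,0,0,0,0,0,1]}}

```text
time_s: 30.1
eef_pos: [0.628, 0.1027, 0.0551]
eef_rot: [-0.061, 0.705, -0.061, -0.704]
wrist_force: [-1.1, -0.8, 0.4]
opening: -0.002
```

{"name": "carry_out", "arguments": {"motion": [0,0,0,0.001,0,0,1,0,0,0,0.001,0,0,1]}}

```text
time_s: 30.3
eef_pos: [0.628, 0.1027, 0.0537]
eef_rot: [-0.061, 0.705, -0.061, -0.704]
wrist_force: [-2.3, -1.4, 5.0]
opening: -0.003
```

{"name": "carry_out", "arguments": {"motion": [0,0,0,0.001,0,0,1]}}

```text
time_s: 30.4
eef_pos: [0.628, 0.1027, 0.0531]
eef_rot: [-0.061, 0.705, -0.061, -0.704]
wrist_force: [-3.4, -0.2, 6.1]
opening: -0.001
```

{"name": "carry_out", "arguments": {"motion": [0,0,0,0.001,0,0,1]}}

```text
time_s: 30.5
eef_pos: [0.628, 0.1027, 0.0526]
eef_rot: [-0.061, 0.705, -0.061, -0.704]
wrist_force: [-2.3, 0.4, 5.3]
opening: 0.001
```

{"name": "carry_out", "arguments": {"motion": [0,0,0,0.001,0,0,1]}}

```text
time_s: 30.6
eef_pos: [0.628, 0.1027, 0.052]
eef_rot: [-0.061, 0.705, -0.061, -0.704]
wrist_force: [-3.1, -0.6, 4.8]
opening: 0.001
```

{"name": "carry_out", "arguments": {"motion": [0,0,0,0.001,0,0,1]}}

```text
time_s: 30.7
eef_pos: [0.628, 0.1027, 0.0515]
eef_rot: [-0.061, 0.705, -0.061, -0.704]
wrist_force: [-3.3, -0.5, 5.9]
opening: 0.003
```

{"name": "carry_out", "arguments": {"motion": [0,0,0,0.0008,0,0,1]}}

```text
time_s: 30.8
eef_pos: [0.628, 0.1027, 0.0511]
eef_rot: [-0.061, 0.705, -0.061, -0.704]
wrist_force: [-2.8, -0.5, 4.7]
opening: -0.004
```

{"name": "carry_out", "arguments": {"motion": [0,0,0,0.0009,0,0,1]}}

```text
time_s: 30.9
eef_pos: [0.628, 0.1027, 0.0505]
eef_rot: [-0.061, 0.705, -0.061, -0.704]
wrist_force: [-2.7, -0.1, 4.3]
opening: -0.001
```

{"name": "carry_out", "arguments": {"motion": [0,0,0,0.0008,0,0,1]}}

```text
time_s: 31.0
eef_pos: [0.628, 0.1027, 0.0498]
eef_rot: [-0.061, 0.705, -0.061, -0.704]
wrist_force: [-1.7, 0.5, 4.3]
opening: -0.003
```

{"name": "carry_out", "arguments": {"motion": [0,0,0,0.0007,0,0,1]}}

```text
time_s: 31.1
eef_pos: [0.628, 0.1027, 0.0491]
eef_rot: [-0.061, 0.705, -0.061, -0.704]
wrist_force: [-1.6, -0.2, 3.3]
opening: 0.001
```

```bash
python3 - <<'E'
from h import *
st()
E
```

```text
t 31.10 pos [0.628  0.1027 0.0491] psi -99.91 tilt [ 0.14 -0.04] F [-1.6 -0.2  3.3] op 0.001
```

Force has fallen to about 3.3 N at 5.9 mm, past the click and short of the rise. Now release.

{"name": "carry_out", "arguments": {"motion": [0,0,0,-0.003,0,0,1,0,0,0,-0.005,0,0,1,0,0,0,-0.01,0,0,1,0,0,0,-0.02,0,0,1,0,0,0,-0.03,0,0,1,0,0,0,-0.03,0,0,1,0,0,0,-0.03,0,0,1,0,0,0,0,0,0,1,0,0,0,0,0,0,1]}}

```text
time_s: 32.0
eef_pos: [0.6276, 0.1028, 0.1834]
eef_rot: [-0.061, 0.706, -0.061, -0.703]
wrist_force: [-0.4, -0.3, 0.3]
opening: -0.001
```

```bash
python3 - <<'E'
from h import *
st(); Kw,Pw,w=shot("wrist"); print(lm("wrist","key_tare_top",Pw))
K,P,s=shot("side"); 
for t in ("bin_cream_center","bin_red_center"): print(lm("side",t,P))
c=cv2.resize(s[175:295,259:389],None,fx=5,fy=5,interpolation=cv2.INTER_CUBIC); cv2.imwrite("pics/c10.png",c[:600,:800])
K,P,s=shot("scene")
for t in ("bin_cream_center","bin_red_center","bin_grey","tin","brush_jar","spool","clamp","tape","stapler","stamp"): print(t,lm("scene",t,P,k=1))
E
```

```text
t 32.00 pos [0.6276 0.1028 0.1834] psi -99.93 tilt [ 0.17 -0.03] F [-0.4 -0.3  0.3] op -0.001
[(0.56, array([0.6288, 0.1009, 0.0546]))]
[(0.87, array([0.5697, 0.0018, 0.1059]))]
[(0.68, array([0.5667, 0.0013, 0.0786]))]
bin_cream_center [(0.63, array([0.5653, 0.0035, 0.1116]))]
bin_red_center [(0.82, array([0.5715, 0.001 , 0.0735]))]
bin_grey [(0.74, array([ 0.4569,  0.3225, -0.0005]))]
tin [(0.36, array([0.5343, 0.0077, 0.0466]))]
brush_jar [(0.75, array([ 0.4276,  0.0183, -0.0028]))]
spool [(0.58, array([ 7.143e-01,  9.930e-02, -2.000e-04]))]
clamp [(0.75, array([ 0.6054, -0.0028,  0.0869]))]
tape [(0.67, array([5.287e-01, 5.012e-01, 2.000e-04]))]
stapler [(0.84, array([ 0.5015, -0.4936, -0.0048]))]
stamp [(0.7, array([ 0.6959, -0.0568, -0.002 ]))]
```

View pics/c10.png

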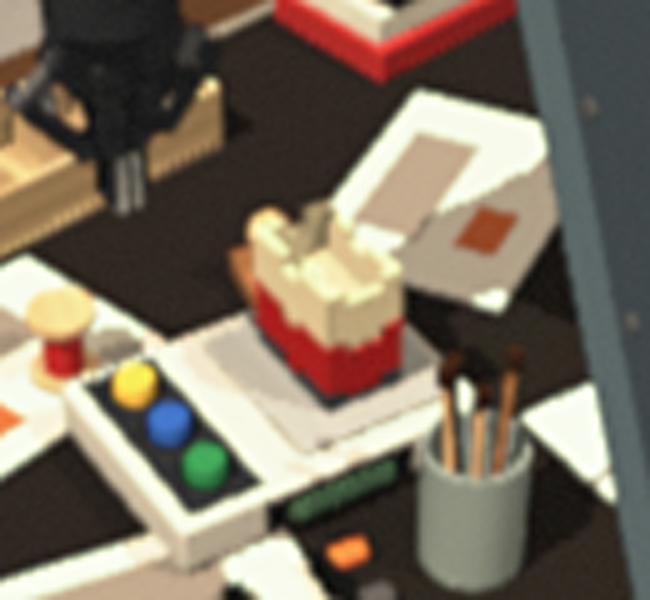

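The stack (seam near 325,345 in the crop) is unchanged, the yellow key (135,385) is up again, and the gripper is clear.

```bash
python3 -c "
from bench import ctrl; print(ctrl.hand_in())"
```

```text
the job is handed in; nothing more can be done
None
```

The red bin is seated in the cradle and the cream bin is on top of it, each with its wide end over the wide notch. The yellow key has been pressed and released, and the job is handed in at about 32 s of the 72 s allowed.

- **Bins:** Both went in with no more than about 3 N at the wrist. When released, the tool height matched the fully seated height to within about 0.3 mm. The last side view shows the cream bin flush on the red and the red flush on the cradle, and the networks put both centres within about 5 mm of seated.
- **Key:** The force peaked at about 6 N, then fell to 3.3 N at about 5.9 mm of travel. That is past the click at 4.5 mm and short of the over-press rise after 6.5 mm. I held no direct reading of the click itself. The key came back up to its rest height (top found at 54.6 mm), and I pressed no other key.
- **Everything else:** The grey bin, brush jar, spool, tape, stapler and stamp were all found again within about 4 mm of where they started.
- **Failed checks:** The final check mislocated two things. It placed the tin (low confidence, 0.36) and the clamp on the scale. The clamp's orange part is still beside the brush jar in the last side view. The tin was not confirmed afterwards, though the arm never lowered near it. An outline fit of the cream bin after placing also failed because its mask was bad, so I relied on the pictures and the networks instead.

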